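Measure a metal bar and log it at the jeweller's counter

TASK

Take the longest of the three metal bars and lay it flat on the base of the thickness gauge, lengthwise under its foot, and let go of it. Then press the reader's round key to wake it, push the gauge's brass cap down until the foot rests firmly on the bar, hold it there for a moment, let it spring back, then press the cross key to store the reading and the dash key to log it, each fully in and one at a time. The bar stays under the gauge; press no square key, and leave everything else on the counter where it is.

Things in the scene. Friction and masses are not known exactly. Their poses are not given: they have to be found in the camera images.
- console: Black desk reader, 130 deep (x) x 170 wide (y) x 156 mm high, fixed, left or right of the middle; origin at the centre of its underside, x points to its back, -x faces the robot. Its panel (120 mm up the slope) leans back, its normal 35 degrees from vertical towards -x. White keys on it: three in the upper row, two square ones in the lower, rows 50 mm apart up the slope.
- rail (a point): Middle of the console's brass lamp rail, a level bar 12 deep x 170 wide x 8 mm high, 152 mm above the table, held by two arms 8 mm wide running to the back at its ends. It hangs straight over the upper keys, 60 mm above them, and bars them from above, so they are reached with the tool tilted, about along the panel's normal, passing under the rail from the robot's side.
- key_round_top (a point): Centre of the top face of the round key, diameter 24 mm. In the upper row of three keys; any of the three places (left, middle, right, 45 mm apart), drawn afresh each time. Its z axis is the outward normal of the sloped panel; it is pressed along -z. It stands out 11 mm from the panel.
- key_round (a joint): How far this key is pressed, m: 0 up, 0.005 fully down; springs back. About 1.6 N to start, 3.6 N fully down. It counts as pressed beyond 0.0035.
- key_cross_top (a point): Centre of the top face of the cross-shaped (plus sign) key, 28 x 28 mm, arms 9 mm wide. In the upper row of three keys; any of the three places (left, middle, right, 45 mm apart), drawn afresh each time. Its z axis is the outward normal of the sloped panel; it is pressed along -z. It stands out 11 mm from the panel.
- key_cross (a joint): How far this key is pressed, m: 0 up, 0.005 fully down; springs back. About 1.6 N to start, 3.6 N fully down. It counts as pressed beyond 0.0035.
- key_dash_top (a point): Centre of the top face of the dash key, a plain bar 30 mm wide across the panel and 10 mm high up the slope. In the upper row of three keys; any of the three places (left, middle, right, 45 mm apart), drawn afresh each time. Its z axis is the outward normal of the sloped panel; it is pressed along -z. It stands out 11 mm from the panel.
- key_dash (a joint): How far this key is pressed, m: 0 up, 0.005 fully down; springs back. About 1.6 N to start, 3.6 N fully down. It counts as pressed beyond 0.0035.
- key_sq1_top (a point): Centre of its top face. A neighbour that must stay unpressed: one of two square keys, 20 x 20 mm, in the lower row (30 mm to either side of the middle). Spring travel 5 mm.
- key_sq1 (a joint): How far this key is pressed, m: 0 up, 0.005 fully down; springs back. About 1.6 N to start, 3.6 N fully down. It counts as pressed beyond 0.0035.
- key_sq2_top (a point): Centre of its top face. A neighbour that must stay unpressed: one of two square keys, 20 x 20 mm, in the lower row (30 mm to either side of the middle). Spring travel 5 mm.
- key_sq2 (a joint): How far this key is pressed, m: 0 up, 0.005 fully down; springs back. About 1.6 N to start, 3.6 N fully down. It counts as pressed beyond 0.0035.
- gauge: Bench thickness gauge, fixed, on the side that the console does not take. Origin on the spindle's axis at the table; x points to its back. Flat dark steel base 80 wide (y), from x = -80 to +75 mm, top at 18 mm. Column at x = +48 to +72 mm, 30 mm wide, 170 mm high, with a dial 44 mm across (top at 180 mm). An arm from it to x = -14 mm, 115 to 145 mm high, carries the spindle.
- laying (a point): Point on top of the gauge's base, 30 mm in front of the spindle's axis: a good place for the middle of the bar, its length along the gauge's x, so that the foot meets it 20 mm from its rear end. The bar's centre may lie up to 15 mm further forward or 42 mm further back, and 9 mm sideways.
- cap_top (a point): Centre of the top face of the brass cap of the gauge's spindle (diameter 28 mm, 10 mm thick), 190 mm above the table when up. Pushed straight down it lowers the foot, a disc of 12 mm diameter straight below, whose underside is 45 mm above the gauge's base when up.
- spindle (a joint): How far the spindle is pushed down, m: 0 up, 0.042 at its stop; it springs back up when let go. Takes about 1.1 N to start and 4.8 N at 0.031, where the foot meets a bar 14 mm thick lying on the base.
- bar_mid (a point): Centre of the bar to be measured: bright metal, the longest of three, 100 (its x) x 20 (y) x 14 mm (z), about 0.2 kg, lying flat on a fixed dark pad 4 mm thick (110 x 270 mm). Which of the three places on the pad is its own varies.
- bar: The same bar; origin at the centre of its underside.
- bar_short_mid (a point): Centre of a bystander, a bar 60 x 20 x 14 mm. Leave it.
- bar_thick_mid (a point): Centre of a bystander, a bar 60 x 26 x 22 mm. Leave it.
- mandrel: Bystander: steel ring mandrel standing up, foot 52 mm across, 122 mm high; origin under its centre.
- loupe: Bystander: black loupe, 38 mm across, 36 mm high; origin under its centre.
- jar: Bystander: small glass jar, 48 mm across, 60 mm high; origin under its centre.
- weight: Bystander: brass weight, 32 mm across, 44 mm high; origin under its centre.

How it is judged:
On the way, in this order (a step that is already met when the one before it is completed fails the run):
1. the longest bar lies flat on the gauge's base, lengthwise under the foot, let go, and no key or gauge pressed (x of bar_mid in the frame of gauge between -0.045 and 0.012 m and y of bar_mid in the frame of gauge between -0.009 and 0.009 m and z of bar_mid in the frame of gauge between 0.0225 and 0.0275 m and angle between the x axis of bar_mid and the x axis of gauge, either way round below 0.2 rad and angle between bar_mid's own z axis and vertical below 0.06 rad and contact force between the fingers and bar below 0.1 N and value of joint each of key_round, key_cross, key_dash, key_sq1, key_sq2 below 0.001 m and value of joint spindle below 0.004 m), for 0.2 s.
2. the round key is pressed down, alone (value of joint key_round above 0.0035 m and value of joint each of key_cross, key_dash, key_sq1, key_sq2 below 0.0012 m and value of joint spindle below 0.004 m), for 0.05 s.
3. the gauge foot is pressed onto the bar (joint from 30 to 32.5 mm), all keys up (x of bar_mid in the frame of gauge between -0.045 and 0.012 m and y of bar_mid in the frame of gauge between -0.009 and 0.009 m and z of bar_mid in the frame of gauge between 0.0225 and 0.0275 m and angle between the x axis of bar_mid and the x axis of gauge, either way round below 0.2 rad and angle between bar_mid's own z axis and vertical below 0.06 rad and contact force between the fingers and bar below 0.1 N and value of joint spindle between 0.03 and 0.0325 m and contact force between spindle and bar above 0.5 N and value of joint each of key_round, key_cross, key_dash, key_sq1, key_sq2 below 0.001 m), for 0.2 s.
4. the gauge is let up again and the cross key is pressed down, alone (value of joint key_cross above 0.0035 m and value of joint each of key_round, key_dash, key_sq1, key_sq2 below 0.0012 m and value of joint spindle below 0.004 m), for 0.05 s.
5. the dash key is pressed down, alone (value of joint key_dash above 0.0035 m and value of joint each of key_round, key_cross, key_sq1, key_sq2 below 0.0012 m and value of joint spindle below 0.004 m), for 0.05 s.
At the end, for the whole second after the job is handed in: The bar lies at rest and flat on the gauge's base under the foot (centre from 45 mm in front of the spindle's axis to 12 mm behind, within 9 mm sideways, within 0.2 rad of lengthwise), the gauge is back up (within 3 mm) and all keys are up (within 1 mm) (x of bar_mid in the frame of gauge between -0.045 and 0.012 m and y of bar_mid in the frame of gauge between -0.009 and 0.009 m and z of bar_mid in the frame of gauge between 0.0225 and 0.0275 m and angle between the x axis of bar_mid and the x axis of gauge, either way round below 0.2 rad and angle between bar_mid's own z axis and vertical below 0.06 rad and linear speed of bar below 0.01 m/s and value of joint each of key_round, key_cross, key_dash, key_sq1, key_sq2 below 0.001 m and value of joint spindle below 0.003 m); the robot touches nothing.
It fails at once if a bystander (another bar, the mandrel, loupe, jar or weight) moved more than 15 mm (distance of any of bar_short_mid, bar_thick_mid, mandrel, loupe, jar, weight from where it was at the start of the episode above 0.015 m).
It fails at once if a square key is pressed (value of joint any of key_sq1, key_sq2 above 0.0025 m).
It fails at once if two keys pressed at once (value of joint each of key_round, key_cross above 0.002 m or value of joint each of key_round, key_dash above 0.002 m or value of joint each of key_round, key_sq1 above 0.002 m or value of joint each of key_round, key_sq2 above 0.002 m or value of joint each of key_cross, key_dash above 0.002 m or value of joint each of key_cross, key_sq1 above 0.002 m or value of joint each of key_cross, key_sq2 above 0.002 m or value of joint each of key_dash, key_sq1 above 0.002 m or value of joint each of key_dash, key_sq2 above 0.002 m or value of joint each of key_sq1, key_sq2 above 0.002 m).
It fails at once if a key is pressed before the bar is under the gauge (horizontal distance between bar_mid and gauge above 0.07 m and value of joint any of key_round, key_cross, key_dash, key_sq1, key_sq2 above 0.003 m).
It also fails if it takes over 62 s, if anything falls off the work surface, if the arm or the gripper's body presses on something with over 40 N, if the wrist force passes 120 N, or if a joint passes its speed limit or range.

ROBOT

A 7-joint arm with a two-finger parallel gripper is mounted at the origin on the work surface. World frame = base frame: x ahead of the robot, y to its left, z up, the work surface at z = 0. Lengths are in m, angles in rad, forces in N, time in s.
With the tool pointing down it reaches from about 0.4 to 0.875 m from the base axis. Payload 19.3 kg.
Tool frame: the origin (TCP) lies midway between the tips of the shut fingers; the grasp point (between the pads) lies 19 mm behind it; z points along the fingers, y is the line along which they close (so a half turn about z gives the same grasp; the last joint's range is limited). The gripper opens to 85 mm and grips with 20 to 120 N. Pads are 22 mm wide; open, the fingers measure 114 mm over their backs; the gripper's body (76 mm by 85 mm) begins 54 mm behind the grasp point. The pads swing forward as they close: fully open they stand 13 mm farther back than shut.
Start: joints at [1.083, 0.521, -0.036, 1.599, 0.021, 1.021, -0.113], TCP at [0.254, -0.571, 0.231] pointing down, gripper open.
Joint ranges: [-2.91, 2.91], [-0.3, 2.13], [-1.5, 1.42], [0.17, 2.43], [-1.26, 4.41], [0.16, 1.93], [-2.52, 2.52]. Speed limits (rad/s): [1.89, 1.89, 2.39, 2.39, 3.01, 3.01, 3.01].

INTERFACE

Orientations are given as [roll, pitch, yaw] about the fixed x, y, z axes, in that order (R = Rz(yaw) Ry(pitch) Rx(roll)).
In Python, from workcell import bot gives the robot as it stands.
- The arm moves only by the tool move_arm, never from a script. Its argument "moves" is a list that holds one entry, the list of rows, each a list of 7 numbers: the opening, from 0 (shut) to 1 (fully open), then the shift along the tool's x, y, z in units of 1000 mm (1.0 is 1000 mm), then the turn, a rotation vector about the tool's x, y, z in units of 2 pi rad (1.0 is 2 pi rad). A call has 1 to 5 rows; each row is the pose to reach, as a shift and turn from the pose commanded when the call began, along the tool's axes at that moment, turning the shorter way round; what a row does not reach only later rows make up. A row lasts 1/10 s, in which the tool goes at most 50 mm and 8.59 degrees, less where a joint would pass 70% of its speed; a pose out of reach is approached as far as the arm can. A call with a number of a shift or a turn outside -1 to 1 is refused whole. A call with a gripper value outside its range is refused whole. The fingers move at their own pace and stop on an object; "force" is the grip in N (left out, the last holds). Time passes only in rows, so rows that repeat a pose let the fingers close. It gives the time, the measured TCP pose, the force, the opening and the grip force at its end, in the units of the state.
- bot.observe(): the state, without advancing time (a new reading comes with each control period).
- bot.grab_frame(name): name is "scene" or "top"; returns the picture (384x512x3 uint8, red, green, blue); there is no depth.
- bot.camera_params(name): a dict with "vertical_fov" (degrees; the focal length in pixels is half the picture's height over the tangent of half this angle, whatever the lens; pixels are square), "cx", "cy" (the principal point, pixels), "R" (3x3) and "t" (3): a world point X has camera coordinates R X + t. Camera axes: x right, y down, z forward; pixel columns grow to the right and rows downward; lengths in m; the calibration is good to about 2 mm. A picture is of the moment at which its call begins. camera_params takes no time and is no camera call.
- bot.job_done(): hands the job in; it is judged then, once.
The state is a dict: "clock": time; "qpos": joint angles; "qd": joint speeds; "joint_efforts": joint torques, N m; "position": TCP position; "tool_rot": TCP orientation; "force": force on the tool from outside, world axes, zero at the start; "moment": the same for the moment, N m; "grip_width": finger opening in m; "finger_force": force on a finger pad.
Only numpy, scipy, OpenCV 4.12 (cv2) and the standard library are available. Lean on these libraries where they do the work, as an engineer would, in place of code of your own. Each camera call takes 0.05 s, during which the arm holds its last target. There are 200 camera calls.

## Working session

There is one attempt and no reset: what is moved stays moved. The work goes in short steps, Python scripts to look and compute and a tool call to move; the robot and the scene stay as the last step left them, time stands still between calls to the robot, and variables do not carry over. Pictures are saved under pics/ and viewed, at most 10 in all, crops included, and the job is handed in when it is done.

Besides the shell and the picture viewer there is one more tool, called after "Call:" as name([rows], argument=value, ...), one row to a line, values as JSON. move_arm: Moves the arm, as the interface text tells. Shifts and turns lie within -1 to 1; 1 stands for 1000 mm of shift or 2 pi rad of turn. Its arguments: {"type":"object","properties":{"moves":{"type":"array"},"force":{"type":"number"}},"required":["moves"]}

```bash
mkdir -p pics
python3 - <<'E'
from workcell import bot
import cv2
for n in("scene","top"):
    f=bot.grab_frame(n); cv2.imwrite(f"pics/{n}0.png",cv2.resize(f[:,:,::-1],(800,600),interpolation=cv2.INTER_CUBIC))
    print(n,bot.camera_params(n))
s=bot.observe(); print(s)
E
```

```text
scene {'vertical_fov': 44.450014425526156, 'cx': 258.5642541528263, 'cy': 192.74938504770086, 'R': array([[ 0.83074918,  0.55663164, -0.004125  ],
       [ 0.39268932, -0.59129222, -0.70439237],
       [-0.39452616,  0.58355354, -0.70979883]]), 't': array([-0.44568779, -0.11143545,  1.35573792])}
top {'vertical_fov': 47.30556641785597, 'cx': 262.91772550839465, 'cy': 193.4401989284797, 'R': array([[-0.01789493, -0.99982913, -0.00463561],
       [-0.99710415,  0.01818851, -0.07384095],
       [ 0.07391265,  0.00330081, -0.99725926]]), 't': array([0.03416474, 0.54367674, 1.1646354 ])}
{'clock': 0.1, 'qpos': array([ 1.08280902,  0.52195639, -0.03632825,  1.59994883,  0.02119795,
        1.02111357, -0.1127762 ]), 'qd': array([ 0.0007731 , -0.00220618,  0.0010161 , -0.00195216,  0.00221182,
        0.00028873, -0.00046503]), 'joint_efforts': array([ 8.08336074e-03, -9.28469753e+01,  1.98476784e+00, -3.70530581e+01,
        1.80841918e-02,  5.32247839e-03, -1.56332658e-04]), 'position': array([ 0.25343137, -0.57097534,  0.23078282]), 'tool_rot': array([-3.14055386e+00,  7.13064055e-05,  4.17799761e-01]), 'force': array([-0.28972609, -0.01221325, -0.08947153]), 'moment': array([ 0.01831246,  0.01439962, -0.01164464]), 'finger_force': 0.0, 'grip_width': 0.08544231090679946}
```

View pics/scene0.png

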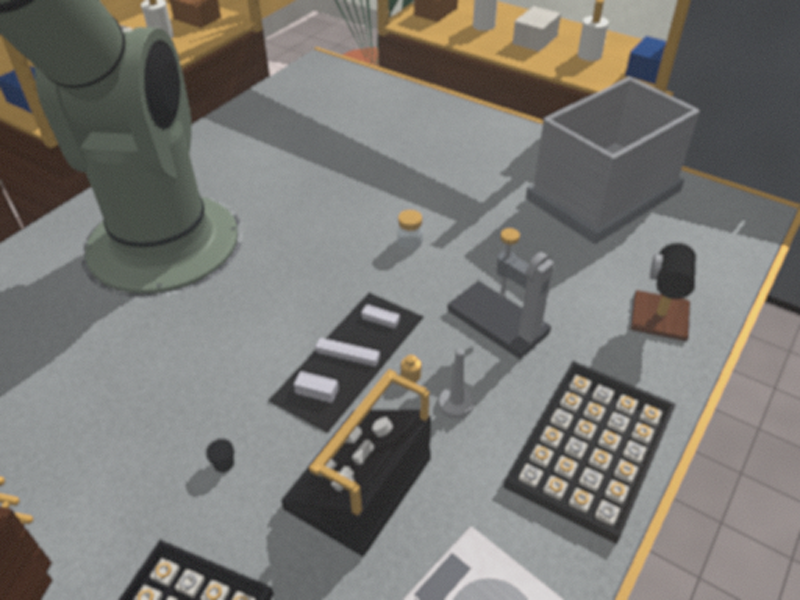

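View pics/top0.png

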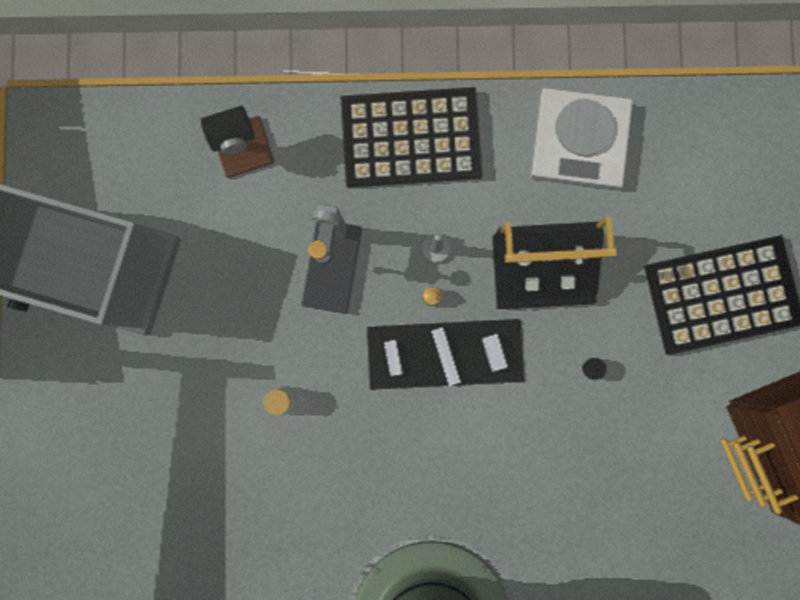

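The overview shows the gauge on the left (+y), the console on the right, and the long bar in the middle of the pad (top view ~(446,356)). Next I'll look at enlarged crops.

Run:
```python
from workcell import bot
import cv2
f=bot.grab_frame("top")[130:255,190:400,::-1]; cv2.imwrite("pics/t1.png",cv2.resize(f,None,fx=3.8,fy=3.8,interpolation=cv2.INTER_CUBIC))
g=bot.grab_frame("scene")[:,:,::-1]; a=g[230:330,180:280];b=g[140:240,260:360]
cv2.imwrite("pics/s1.png",cv2.resize(cv2.hconcat([a,b]),None,fx=4,fy=4,interpolation=cv2.INTER_CUBIC))
```

```text
(no output)
```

View pics/t1.png

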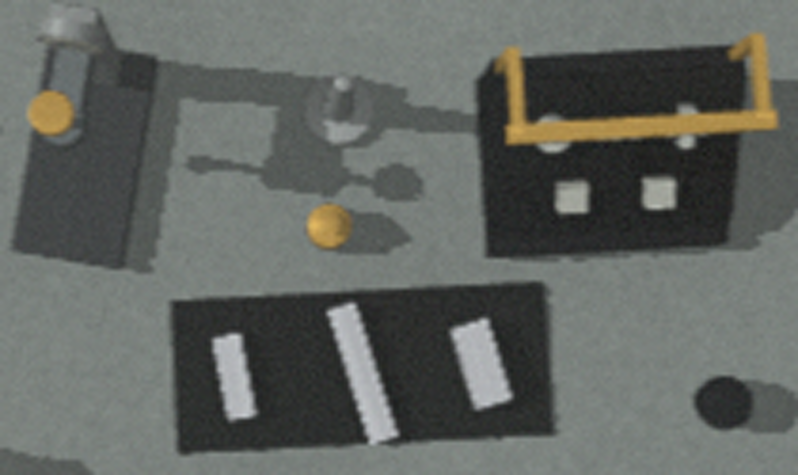

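View pics/s1.png

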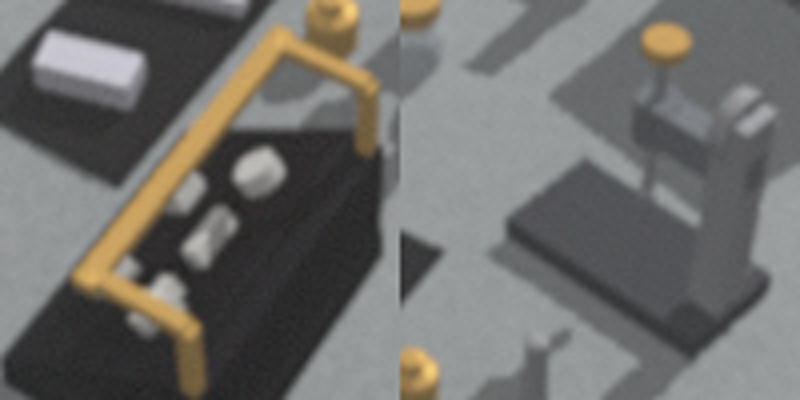

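```bash
cat > h.py <<'E'
import numpy as np
from workcell import bot
from scipy.optimize import least_squares
from scipy.spatial.transform import Rotation as Rn
C={n:bot.camera_params(n) for n in("scene","top")}
def proj(n,X):
    c=C[n]; q=c["R"]@np.asarray(X)+c["t"]; f=192/np.tan(np.radians(c["vertical_fov"]/2))
    return np.array([c["cx"]+f*q[0]/q[2],c["cy"]+f*q[1]/q[2]])
def pt(u,v): return "top",np.array([190+(u+.5)/3.8-.5,130+(v+.5)/3.8-.5])
def ps(u,v,ox=180,oy=230): return "scene",np.array([ox+(u+.5)/4-.5,oy+(v+.5)/4-.5])
def pg(u,v): return ps(u-400,v,260,140)
def fit(obs,p0,prior=lambda p:[]):
    # obs: (image point, fn(p)->local xyz); p=[x,y,yaw,...]
    def w(p,l): c,s=np.cos(p[2]),np.sin(p[2]); return [p[0]+c*l[0]-s*l[1],p[1]+s*l[0]+c*l[1],l[2]]
    r=least_squares(lambda p:np.concatenate([proj(o[0],w(p,l(p)))-o[1] for o,l in obs]+[np.atleast_1d(prior(p))]),p0,loss="soft_l1")
    return r.x,np.array([np.round(proj(o[0],w(r.x,l(r.x)))-o[1],1) for o,l in obs])
E
cat > fit.py <<'E'
from h import *
L=lambda x,y,z:(lambda p:(x,y,z))
print("bar",*fit([(pt(328,311),L(.05,.01,.018)),(pt(353,302),L(.05,-.01,.018)),(pt(397,436),L(-.05,-.01,.018)),(pt(372,445),L(-.05,.01,.018))],[.5,0,0]))
print("gauge",*fit([(pt(50,112),L(0,0,.19)),(pg(667,38),L(0,0,.19)),(pt(12,246),L(-.08,.04,.018)),(pt(122,267),L(-.08,-.04,.01)),
 (pt(157,57),L(.075,-.04,.018)),(pg(588,160),L(-.08,.04,.018)),(pg(508,220),L(-.08,-.04,.018)),(pg(768,275),L(.075,.04,.018)),(pg(692,335),L(.075,-.04,.018))],[.6,.2,0]))
dx,dz=.05*np.cos(np.radians(35)),.05*np.sin(np.radians(35))
K=lambda y,low=0:(lambda p:(p[3]-low*dx,y,p[4]-low*dz))
Rl=lambda y:(lambda p:(p[5],y,.156))
p,r=fit([(pt(507,133),Rl(.085)),(pt(777,120),Rl(-.085)),(ps(283,36),Rl(.085)),(ps(86,278),Rl(-.085)),
 (pt(572,197),K(.03,1)),(pt(659,193),K(-.03,1)),(pt(686,126),K(-.045)),(ps(254,169),K(.045)),(ps(207,234),K(0)),(ps(154,299),K(-.045)),
 (pt(487,257),L(-.065,.085,.0)),(pt(727,244),L(-.065,-.085,.0))],[.6,-.1,0,0,.09,0],lambda p:[(p[4]-.092)*300,(p[3]-p[5])*300])
print("console",p,r)
for n in C: print(n,-C[n]["R"].T@C[n]["t"])
c,s=np.cos(p[2]),np.sin(p[2])
for k,y in(("round",.045),("dash",0),("cross",-.045)): print(k,[p[0]+c*p[3]-s*y,p[1]+s*p[3]+c*y,p[4]])
E
python3 fit.py
```

```text
bar [ 0.45038602 -0.03344323  0.29810736] [[-0.3 -0.1]
 [ 0.2 -0. ]
 [ 0.3  0.1]
 [-0.2  0.1]]
gauge [ 0.61505697  0.16157078 -0.19036755] [[ 0.3 -0.3]
 [-0.2  0.1]
 [-0.6  0.5]
 [-0.2  0.2]
 [ 0.4 -0.6]
 [-0.7 -1.2]
 [-0.9 -1. ]
 [ 1.4 -0.1]
 [ 0.4  2.2]]
console [ 0.60042726 -0.20764755  0.04234343  0.00992301  0.08918683  0.00441522] [[ 0.3 -0.2]
 [-0.1 -1. ]
 [ 0.6 -2.1]
 [-0.9  0.9]
 [ 0.3  0.3]
 [ 0.3 -0.1]
 [ 0.4  0.1]
 [ 0.3 -0.3]
 [-0.3 -0.5]
 [-0.   0.3]
 [-0.2  0.2]
 [-1.5 -0.1]]
scene [ 0.94888835 -0.60895266  0.88196845]
top [0.45663243 0.02042599 1.20174742]
round [np.float64(0.608436493036234), np.float64(-0.16226784161471286), np.float64(0.08918683002817866)]
dash [np.float64(0.6103413780269586), np.float64(-0.207227505905854), np.float64(0.08918683002817866)]
cross [np.float64(0.6122462630176833), np.float64(-0.25218717019699516), np.float64(0.08918683002817866)]
```

```bash
cat > go.py <<'E'
import sys; from h import *
# go.py x y z yaw [tilt]: shift and turn in tool axes; tilt leans tool z forward (+x of yaw) from straight down
x,y,z,yaw=map(float,sys.argv[1:5]); tilt=float(sys.argv[5]) if len(sys.argv)>5 else 0
s=bot.observe(); R=Rn.from_euler("xyz",s["tool_rot"])
T=Rn.from_euler("z",yaw)*Rn.from_euler("y",-tilt)*Rn.from_euler("x",np.pi)
print(s["clock"],"shift",np.round(R.inv().apply(np.array([x,y,z])-s["position"]),4),"turn",np.round((R.inv()*T).as_rotvec()/2/np.pi,4),"F",np.round(s["force"],2))
E
python3 go.py .4217 -.0423 .12 .298
```

```text
0.2 shift [ 0.3683 -0.415   0.1112] turn [-0.0001  0.      0.0191] F [ 0.28 -0.39 -0.18]
```

Call:
move_arm([
  [[0.5, 0.05, -0.056, 0, 0, 0, 0], [0.5, 0.08, -0.09, 0, 0, 0, 0], [0.5, 0.11, -0.123, 0, 0, 0, 0], [0.5, 0.14, -0.157, 0, 0, 0, 0], [0.5, 0.16, -0.18, 0, 0, 0, 0.019]],
])

```text
clock: 0.7
position: [0.3272, -0.3393, 0.2314]
tool_rot: [-3.141, -0.0, 0.299]
force: [0.8, -0.2, 0.3]
grip_width: 0.0427
finger_force: 0.0
```

```bash
python3 go.py .4217 -.0423 .12 .298
```

```text
0.7 shift [ 0.1778 -0.256   0.1115] turn [-0.     -0.      0.0002] F [ 0.82 -0.16  0.34]
```

Call:
move_arm([
  [[0.5, 0.178, -0.256, 0.04, 0, 0, 0], [0.5, 0.178, -0.256, 0.04, 0, 0, 0], [0.5, 0.178, -0.256, 0.04, 0, 0, 0], [0.5, 0.178, -0.256, 0.04, 0, 0, 0], [0.5, 0.178, -0.256, 0.04, 0, 0, 0]],
])

```text
clock: 1.2
position: [0.4025, -0.1037, 0.1995]
tool_rot: [3.141, -0.001, 0.298]
force: [1.5, 0.1, 0.5]
grip_width: 0.0429
finger_force: 0.0
```

```bash
python3 go.py .4217 -.0423 .06 .298
```

```text
1.2 shift [ 0.0364 -0.0531  0.1395] turn [ 0.0001 -0.0001  0.    ] F [1.46 0.1  0.54]
```

Call:
move_arm([
  [[0.5, 0.036, -0.053, 0.02, 0, 0, 0], [0.5, 0.036, -0.053, 0.06, 0, 0, 0], [0.5, 0.036, -0.053, 0.1, 0, 0, 0], [0.5, 0.036, -0.053, 0.14, 0, 0, 0], [0.5, 0.036, -0.053, 0.14, 0, 0, 0]],
])

```text
clock: 1.7
position: [0.4186, -0.0439, 0.056]
tool_rot: [-3.139, 0.007, 0.3]
force: [0.3, 0.7, 1.2]
grip_width: 0.0426
finger_force: 0.0
```

```bash
python3 go.py .4217 -.0423 .007 .298
python3 - <<'E'
from workcell import bot
import cv2
f=bot.grab_frame("top")[170:260,200:320,::-1];g=bot.grab_frame("scene")[170:260,170:290,::-1]
cv2.imwrite("pics/p1.png",cv2.resize(cv2.hconcat([f,g]),None,fx=3.3,fy=3.3,interpolation=cv2.INTER_CUBIC))
E
```

```text
1.7 shift [ 0.0038 -0.0005  0.049 ] turn [-0.0004  0.0011  0.0002] F [0.26 0.73 1.16]
```

View pics/p1.png

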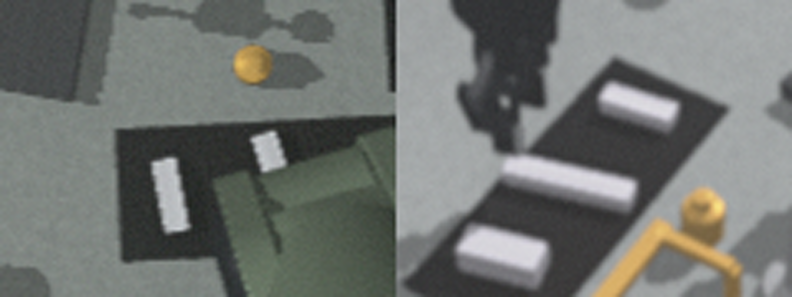

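The fingers straddle the near end of the long bar (scene crop ~(505,150)). I'll go down and grip.

Call:
move_arm([
  [[0.5, 0, 0, 0.02, 0, 0, 0], [0.5, 0, 0, 0.04, 0, 0, 0], [0.5, 0, 0, 0.053, 0, 0, 0], [0.5, 0, 0, 0.053, 0, 0, 0], [0.5, 0, 0, 0.053, 0, 0, 0]],
])

```text
clock: 2.3
position: [0.4221, -0.0446, 0.0082]
tool_rot: [3.141, -0.002, 0.298]
force: [0.2, -0.9, 0.1]
grip_width: 0.0425
finger_force: 0.0
```

Call:
move_arm([
  [[0.1, 0, 0, 0, 0, 0, 0], [0.1, 0, 0, 0, 0, 0, 0], [0, 0, 0, 0, 0, 0, 0], [0, 0, 0, 0, 0, 0, 0], [0, 0, 0, 0, 0, 0, 0]],
], force=60)

```text
clock: 2.8
position: [0.4218, -0.0444, 0.0078]
tool_rot: [3.141, -0.002, 0.298]
force: [-2.0, 0.4, 23.1]
grip_width: 0.0184
finger_force: 58.0
```

Call:
move_arm([
  [[0, 0, 0, -0.002, 0, 0, 0], [0, 0, 0, -0.004, 0, 0, 0], [0, 0, 0, -0.02, 0, 0, 0], [0, 0, 0, -0.04, 0, 0, 0], [0, 0, 0, -0.06, 0, 0, 0]],
])

```text
clock: 3.3
position: [0.4208, -0.0444, 0.0673]
tool_rot: [-3.141, 0.001, 0.298]
force: [0.4, 0.3, -1.5]
grip_width: 0.0182
finger_force: 59.0
```

```bash
python3 go.py .4217 -.0423 .12 .298
python3 - <<'E'
from workcell import bot
import cv2
f=bot.grab_frame("top")[170:260,200:320,::-1];g=bot.grab_frame("scene")[150:240,180:300,::-1]
cv2.imwrite("pics/p2.png",cv2.resize(cv2.hconcat([f,g]),None,fx=3.3,fy=3.3,interpolation=cv2.INTER_CUBIC))
E
```

```text
3.3 shift [ 0.0015 -0.0017 -0.0527] turn [-0.      0.0001  0.0001] F [ 0.4   0.29 -1.53]
```

View pics/p2.png

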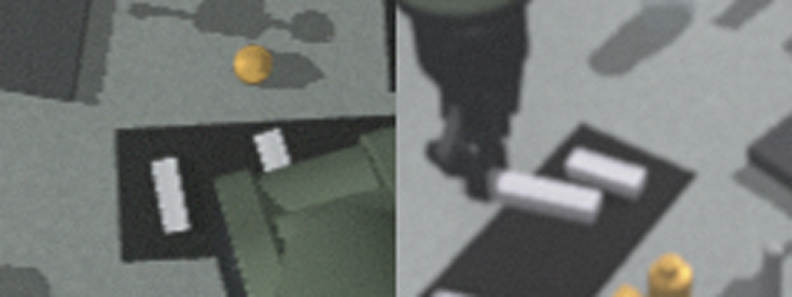

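```bash
python3 go.py .458 .192 .12 -.19
```

```text
3.4 shift [ 0.1039 -0.2156 -0.0514] turn [ 0.     -0.0005  0.0776] F [-0.76 -0.24 -2.92]
```

Call:
move_arm([
  [[0, 0, 0, -0.05, 0, 0, 0], [0, 0.022, -0.045, -0.051, 0, 0, 0.015], [0, 0.042, -0.088, -0.051, 0, 0, 0.03], [0, 0.062, -0.13, -0.051, 0, 0, 0.05], [0, 0.083, -0.172, -0.051, 0, 0, 0.068]],
])

```text
clock: 3.9
position: [0.4496, 0.1459, 0.1169]
tool_rot: [3.141, 0.0, -0.135]
force: [1.5, -0.5, -1.9]
grip_width: 0.0179
finger_force: 59.8
```

```bash
python3 go.py .458 .192 .037 -.19
```

```text
3.9 shift [ 0.0021 -0.0468  0.0799] turn [0.0001 0.     0.0088] F [ 1.46 -0.48 -1.86]
```

Call:
move_arm([
  [[0, 0.001, -0.044, 0, 0, 0, 0.009], [0, 0.001, -0.044, 0.04, 0, 0, 0.009], [0, 0.001, -0.044, 0.08, 0, 0, 0.009], [0, 0.001, -0.044, 0.08, 0, 0, 0.009], [0, 0.001, -0.044, 0.08, 0, 0, 0.009]],
])

```text
clock: 4.4
position: [0.4561, 0.1876, 0.0375]
tool_rot: [3.14, 0.001, -0.186]
force: [0.2, -1.0, -1.4]
grip_width: 0.0181
finger_force: 59.7
```

```bash
python3 go.py .5526 .1736 .037 -.19
python3 - <<'E'
from workcell import bot
import cv2
f=bot.grab_frame("top")[110:220,170:290,::-1];g=bot.grab_frame("scene")[130:240,230:350,::-1]
cv2.imwrite("pics/p3.png",cv2.resize(cv2.hconcat([f,g]),None,fx=3.3,fy=3.3,interpolation=cv2.INTER_CUBIC))
E
```

```text
4.4 shift [ 0.0975 -0.0041  0.0003] turn [0.0002 0.0002 0.0007] F [ 0.24 -0.99 -1.44]
```

View pics/p3.png

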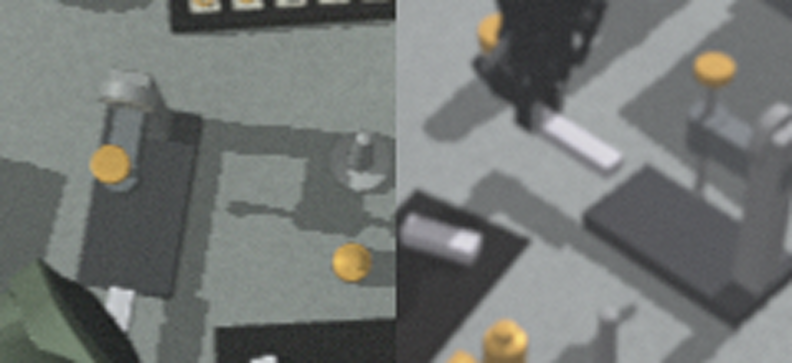

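The bar is aligned with the middle of the base's front edge (top crop ~(121,290)). I'll slide it in.

Call:
move_arm([
  [[0, 0.025, -0.003, 0, 0, 0, 0], [0, 0.05, -0.003, 0, 0, 0, 0], [0, 0.075, -0.003, 0, 0, 0, 0], [0, 0.097, -0.003, 0, 0, 0, 0], [0, 0.097, -0.003, 0, 0, 0, 0]],
])

```text
clock: 5.0
position: [0.5559, 0.1718, 0.0398]
tool_rot: [-3.14, -0.004, -0.188]
force: [-1.0, -0.2, -1.3]
grip_width: 0.0185
finger_force: 59.8
```

```bash
python3 go.py .5526 .1736 .022 -.19
```

```text
5.0 shift [-0.0037 -0.0011  0.0177] turn [-0.0003 -0.0007  0.0002] F [-0.96 -0.24 -1.3 ]
```

Call:
move_arm([
  [[0, -0.001, -0.001, 0.006, 0, 0, 0], [0, -0.002, -0.001, 0.011, 0, 0, 0], [0, -0.002, -0.001, 0.014, 0, 0, 0], [0, -0.002, -0.001, 0.014, 0, 0, 0], [0, -0.002, -0.001, 0.014, 0, 0, 0]],
])

```text
clock: 5.5
position: [0.5504, 0.1745, 0.0235]
tool_rot: [3.142, 0.0, -0.185]
force: [0.8, 0.1, -1.2]
grip_width: 0.0181
finger_force: 59.8
```

```bash
python3 go.py .5526 .1736 .022 -.19
```

```text
5.5 shift [0.0023 0.0005 0.0015] turn [0.     0.     0.0008] F [ 0.82  0.08 -1.25]
```

Call:
move_arm([
  [[0, 0.002, 0, 0.001, 0, 0, 0], [0, 0.002, 0, 0.002, 0, 0, 0], [0, 0.002, 0, 0.002, 0, 0, 0]],
])

```text
clock: 5.8
position: [0.553, 0.174, 0.022]
tool_rot: [-3.141, -0.001, -0.186]
force: [-1.7, -1.2, 6.2]
grip_width: 0.0182
finger_force: 60.7
```

Contact. I'll let go and back straight up and out to the front.

Call:
move_arm([
  [[0.45, 0, 0, 0, 0, 0, 0], [0.45, 0, 0, 0, 0, 0, 0], [0.45, 0, 0, 0, 0, 0, 0], [0.45, 0, 0, -0.03, 0, 0, 0], [0.45, -0.02, 0, -0.06, 0, 0, 0]],
])

```text
clock: 6.3
position: [0.5338, 0.177, 0.0817]
tool_rot: [3.141, 0.0, -0.187]
force: [-0.8, 0.3, 1.6]
grip_width: 0.0384
finger_force: 0.0
```

Call:
move_arm([
  [[0.45, -0.05, 0, -0.03, 0, 0, 0], [0.3, -0.1, 0, -0.06, 0, 0, 0], [0, -0.13, 0, -0.1, 0, 0, 0], [0, -0.13, 0, -0.13, 0, 0, 0], [0, -0.13, 0, -0.13, 0, 0, 0]],
])

```text
clock: 6.8
position: [0.4054, 0.2032, 0.2161]
tool_rot: [-3.137, -0.005, -0.184]
force: [0.8, 0.7, -1.1]
grip_width: -0.0002
finger_force: 0.0
```

Run:
```python
from workcell import bot
import cv2
f=bot.grab_frame("top")[110:220,170:290,::-1];g=bot.grab_frame("scene")[130:240,230:350,::-1]
cv2.imwrite("pics/p4.png",cv2.resize(cv2.hconcat([f,g]),None,fx=3.3,fy=3.3,interpolation=cv2.INTER_CUBIC))
```

```text
(no output)
```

View pics/p4.png

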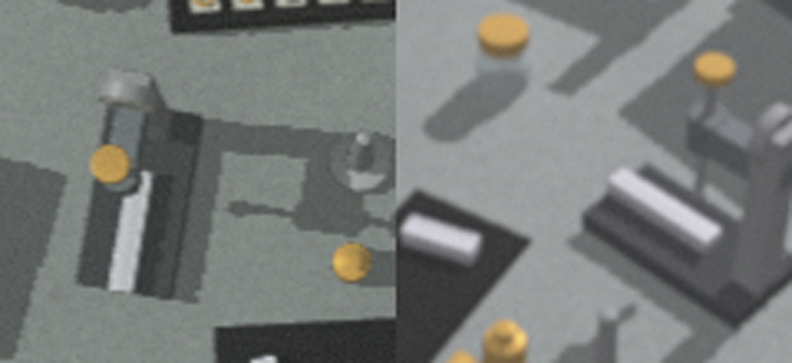

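The bar lies flat under the foot (top crop: front corners ~(109,290) and (134,292), rear right ~(152,172)). I'll check its pose numerically and work out the round key approach.

```bash
python3 - <<'E'
from h import *
L=lambda x,y,z:(lambda p:(x,y,z))
q=lambda u,v:("top",np.array([170+(u+.5)/3.3-.5,110+(v+.5)/3.3-.5]))
s=lambda u,v:("scene",np.array([230+(u-396+.5)/3.3-.5,130+(v+.5)/3.3-.5]))
p,r=fit([(q(109,290),L(-.05,.01,.032)),(q(134,292),L(-.05,-.01,.032)),(q(152,172),L(.05,-.01,.032)),(s(629,168),L(-.05,.01,.032)),(s(720,231),L(.05,.01,.032)),(s(702,246),L(.05,-.01,.032))],[.58,.17,-.19])
g=np.array([.615,.1616]);d=p[:2]-g;c,n=np.cos(-.19),np.sin(-.19)
print(p,r,"in gauge",c*d[0]+n*d[1],-n*d[0]+c*d[1])
E
# round key: pre-press point 60 mm off along normal
python3 - <<'E'
import numpy as np
yw=.0423;t=np.radians(35);n=np.array([-np.sin(t)*np.cos(yw),-np.sin(t)*np.sin(yw),np.cos(t)])
for k,p in dict(round=[.6084,-.1623,.0892],dash=[.6103,-.2072,.0892],cross=[.6122,-.2522,.0892]).items():
  print(k,[np.round(np.array(p)+d*n,4) for d in(.12,.03,.01)])
E
python3 go.py .5396 -.1652 .1875 .0423 .611; python3 go.py .41 -.165 .25 .0423 .611
```

```text
[ 0.58415185  0.16617722 -0.19849573] [[-0.1 -0.7]
 [-0.3  0.1]
 [ 1.2 -0.1]
 [-2.  -0.4]
 [ 0.2 -0. ]
 [ 0.5 -0.5]] in gauge -0.03115746331866669 -0.001331099541215552
round [array([ 0.5396, -0.1652,  0.1875]), array([ 0.5912, -0.163 ,  0.1138]), array([ 0.6027, -0.1625,  0.0974])]
dash [array([ 0.5415, -0.2101,  0.1875]), array([ 0.5931, -0.2079,  0.1138]), array([ 0.6046, -0.2074,  0.0974])]
cross [array([ 0.5434, -0.2551,  0.1875]), array([ 0.595 , -0.2529,  0.1138]), array([ 0.6065, -0.2524,  0.0974])]
6.9 shift [0.1994 0.3362 0.0248] turn [ 0.0109  0.0965 -0.0351] F [-0.44 -1.25 -0.8 ]
6.9 shift [ 0.0721  0.3598 -0.038 ] turn [ 0.0109  0.0965 -0.0351] F [-0.44 -1.25 -0.8 ]
```

Call:
move_arm([
  [[0, 0.025, 0.04, 0, 0.002, 0.019, -0.007], [0, 0.05, 0.08, 0, 0.004, 0.038, -0.014], [0, 0.075, 0.12, 0, 0.006, 0.057, -0.021], [0, 0.095, 0.16, 0, 0.008, 0.076, -0.028], [0, 0.11, 0.2, 0, 0.011, 0.0965, -0.035]],
])

```text
clock: 7.4
position: [0.465, 0.0114, 0.2199]
tool_rot: [-3.141, -0.503, -0.002]
force: [-0.8, 1.2, 0.9]
grip_width: -0.0004
finger_force: 0.0
```

```bash
python3 go.py .5396 -.1652 .1875 .0423 .611
```

```text
7.4 shift [0.0501 0.1765 0.0643] turn [ 0.0036  0.0172 -0.006 ] F [-0.83  1.18  0.9 ]
```

Call:
move_arm([
  [[0, 0.012, 0.04, 0.015, 0, 0, 0], [0, 0.025, 0.085, 0.03, 0, 0, 0], [0, 0.037, 0.13, 0.045, 0, 0, 0], [0, 0.05, 0.17, 0.06, 0, 0, 0], [0, 0.05, 0.17, 0.06, 0, 0, 0]],
])

```text
clock: 7.9
position: [0.5023, -0.063, 0.2039]
tool_rot: [3.138, -0.495, 0.008]
force: [0.3, 0.8, -0.2]
grip_width: 0.0001
finger_force: 0.0
```

```bash
python3 go.py .5396 -.1652 .1875 .0423 .611
```

```text
7.9 shift [0.0243 0.1024 0.0322] turn [ 0.0035  0.0185 -0.0046] F [ 0.27  0.82 -0.17]
```

Call:
move_arm([
  [[0, 0.024, 0.102, 0.032, 0.003, 0.018, -0.004], [0, 0.024, 0.102, 0.032, 0.003, 0.018, -0.004], [0, 0.024, 0.102, 0.032, 0.003, 0.018, -0.004], [0, 0.024, 0.102, 0.032, 0.003, 0.018, -0.004], [0, 0.024, 0.102, 0.032, 0.003, 0.018, -0.004]],
])

```text
clock: 8.4
position: [0.5402, -0.1702, 0.1937]
tool_rot: [-3.136, -0.601, 0.036]
force: [0.3, 1.5, 0.2]
grip_width: 0.0001
finger_force: 0.0
```

```bash
python3 go.py .5396 -.1652 .1875 .0423 .611; python3 -c "
from workcell import bot;print(bot.observe()['qpos'])"
```

```text
8.4 shift [-0.0038 -0.005   0.0049] turn [-0.0004  0.0016 -0.0008] F [0.33 1.48 0.22]
[ 1.04803361  0.45147167 -0.90480452  2.2239693   1.33850486  0.16105391
 -2.52054074]
```

```bash
cat > kin.py <<'E'
from h import *
import itertools
def fk(q,P,S):
    h,a,b,c,th=P; R=Rn.identity(); x=np.array([0,0,h])
    for i,ax in enumerate("zyzyzyz"):
        R=R*Rn.from_euler(ax,S[i]*q[i])
        if i in(1,3,5): x=x+R.apply([0,0,(a,b,0)[i//2]])
    R=R*Rn.from_euler("z",th); return x+R.apply([0,0,c]),R
D=[([1.08280902,.52195639,-.03632825,1.59994883,.02119795,1.02111357,-.1127762],[.25343137,-.57097534,.23078282],[-3.14055386,0,.41779976])]
if __name__=="__main__":
    s=bot.observe(); D.append((s["qpos"],s["position"],s["tool_rot"])); best=[]
    for S in itertools.product((1,-1),repeat=7):
        f=lambda P:np.concatenate([np.r_[fk(q,P,S)[0]-p,.3*(fk(q,P,S)[1].inv()*Rn.from_euler("xyz",r)).as_rotvec()] for q,p,r in D])
        for th in(0,1.57,3.14,-1.57):
            r=least_squares(f,[.3,.4,.4,.2,th],max_nfev=40); best.append((r.cost,S,r.x,r.fun))
    best.sort(key=lambda b:b[0])
    for b in best[:3]: print(b[0],b[1],np.round(b[2],4))
    print(np.round(best[0][3],4))
E
python3 kin.py
```

```text
0.0017690092869915323 (-1, 1, -1, 1, -1, 1, -1) [0.1735 0.6208 0.3718 0.2969 1.5708]
0.0017690092869915414 (-1, 1, -1, 1, -1, 1, -1) [0.1735 0.6208 0.3718 0.2969 1.5708]
0.0017690092869915464 (-1, 1, -1, 1, -1, 1, -1) [0.1735 0.6208 0.3718 0.2969 1.5708]
[ 0.0519  0.0246 -0.0106  0.      0.     -0.     -0.0034  0.0024  0.0106
  0.     -0.      0.    ]
```

```bash
cat >> go.py <<'E'
import json
q=[s[k].tolist() for k in("qpos","position","tool_rot")]; open("log.jsonl","a").write(json.dumps(q)+"\n"); print("q",np.round(q[0],2))
E
python3 go.py .48 -.17 .26 .0423 0.1
```

```text
8.4 shift [-0.0121 -0.0029 -0.0887] turn [-0.0005 -0.0797 -0.0007] F [0.33 1.48 0.22]
q [ 1.05  0.45 -0.9   2.22  1.34  0.16 -2.52]
```

Call:
move_arm([
  [[0, 0, 0, -0.03, 0, -0.015, 0], [0, 0, 0, -0.06, 0, -0.03, 0], [0, -0.01, 0, -0.088, 0, -0.05, 0], [0, -0.01, 0, -0.088, 0, -0.065, 0], [0, -0.012, 0, -0.088, 0, -0.08, 0]],
])

```text
clock: 8.9
position: [0.4785, -0.1716, 0.2619]
tool_rot: [-3.141, -0.138, 0.036]
force: [-0.8, -1.7, -0.4]
grip_width: 0.0001
finger_force: 0.0
```

```bash
python3 go.py .5 -.17 .26 1.3 0; python3 go.py .5 -.17 .26 0 0
```

```text
8.9 shift [ 0.021  -0.0009  0.0049] turn [ 0.0138 -0.019  -0.2009] F [-0.79 -1.67 -0.36]
q [ 1.2   0.48 -1.26  1.93  0.55  0.98 -1.82]
8.9 shift [ 0.021  -0.0009  0.0049] turn [-0.0005 -0.0219  0.0057] F [-0.79 -1.67 -0.36]
q [ 1.2   0.48 -1.26  1.93  0.55  0.98 -1.82]
```

Call:
move_arm([
  [[0, 0, 0, 0, 0, 0, -0.023], [0, 0, 0, 0, 0, 0, -0.046], [0, 0, 0, 0, 0, 0, -0.07], [0, 0, 0, 0, 0, 0, -0.094], [0, 0, 0, 0, 0, 0, -0.118]],
])

```text
clock: 9.4
position: [0.4807, -0.1704, 0.2597]
tool_rot: [3.045, -0.105, 0.788]
force: [0.1, -0.2, -0.3]
grip_width: -0.0006
finger_force: 0.0
```

```bash
python3 go.py .5 -.17 .26 2.5 0
```

```text
9.4 shift [0.0139 0.0132 0.0024] turn [ 0.0256  0.0007 -0.2727] F [ 0.08 -0.23 -0.34]
q [ 1.27  0.59 -1.42  1.93  0.69  1.06 -1.2 ]
```

Call:
move_arm([
  [[0, 0, 0, 0, 0, 0, -0.023], [0, 0, 0, 0, 0, 0, -0.046], [0, 0, 0, 0, 0, 0, -0.07], [0, 0, 0, 0, 0, 0, -0.094], [0, 0, 0, 0, 0, 0, -0.118]],
])

```text
clock: 9.9
position: [0.4807, -0.1704, 0.2597]
tool_rot: [3.0, -0.013, 1.523]
force: [0.2, -0.2, -0.5]
grip_width: 0.0002
finger_force: 0.0
```

```bash
python3 go.py .5 -.17 .26 3.184 0
```

```text
9.9 shift [0.0013 0.0191 0.0024] turn [ 0.0188  0.0171 -0.264 ] F [ 0.2  -0.16 -0.45]
q [ 1.28  0.63 -1.47  1.93  0.73  1.1  -0.5 ]
```

```bash
cat > kin2.py <<'E'
from h import *
import json
S=(-1,1,-1,1,-1,1,-1)
def fk(q,P):
    R=Rn.identity(); x=np.array([0,0,P[0]])
    V=dict(zip(range(7),[[P[1],P[2],0],[P[3],P[4],0],[P[5],P[6],P[7]],[P[8],P[9],0],[P[10],P[11],P[12]],[P[13],P[14],0],[0,0,P[15]]]))
    for i,ax in enumerate("zyzyzyz"):
        R=R*Rn.from_euler(ax,S[i]*q[i]); x=x+R.apply(V[i])
    return x,R*Rn.from_euler("z",np.pi/2)
D=[([1.08280902,.52195639,-.03632825,1.59994883,.02119795,1.02111357,-.1127762],[.25343137,-.57097534,.23078282],[-3.14055386,0,.41779976])]+[json.loads(l) for l in open("log.jsonl")]
P0=np.array([.2,0,0,0,0,0,0,.5,0,0,0,0,.4,0,0,.25])
w=np.full(16,.003); w[[0,7,12,15]]=1e-4
def ff(P): return np.concatenate([fk(q,P)[0]-p for q,p,r in D]+[w*(P-P0)])
P=least_squares(ff,P0).x
if __name__=="__main__":
    print(np.round(P,4)); print(np.round(ff(P)[:-16],4))
E
python3 kin2.py
```

```text
[ 3.188e-01 -1.000e-04 -1.090e-02  2.000e-04 -1.090e-02 -4.000e-04
 -1.840e-02  5.279e-01 -2.400e-03 -1.840e-02  9.000e-04 -3.000e-04
  4.202e-01 -8.000e-04 -3.000e-04  3.265e-01]
[ 0.  0. -0.  0.  0. -0. -0. -0. -0. -0. -0. -0. -0.  0.  0.  0. -0. -0.]
```

```bash
cat > ik.py <<'E'
from kin2 import *
lo=np.array([-2.91,-.3,-1.5,.17,-1.26,.16,-2.52])+.03; hi=np.array([2.91,2.13,1.42,2.43,4.41,1.93,2.52])-.03
def pose(x,y,z,yaw,tilt): return np.array([x,y,z]),Rn.from_euler("z",yaw)*Rn.from_euler("y",-tilt)*Rn.from_euler("x",np.pi)
def ik(T,q0):
    def e(q): x,R=fk(q,P); return np.r_[x-T[0],.3*(R.inv()*T[1]).as_rotvec(),1e-4*(q-q0)]
    r=least_squares(e,np.clip(q0,lo,hi),bounds=(lo,hi)); return r.x,np.linalg.norm(r.fun[:6])
E
python3 - <<'E'
from ik import *
rng=np.random.default_rng(0)
for k,p in dict(round=[.6084,-.1623,.0872],cross=[.6122,-.2522,.0872]).items():
  for tilt in(.611,.5):
   for half in(0,np.pi):
    sol=[]
    for i in range(25):
        q0=rng.uniform(lo,hi); q,e=ik(pose(*p,.0423-half,tilt),q0)
        if e<1e-3: sol.append(q)
    print(k,tilt,half,len(sol)); 
    for q in sol[:6]: print("  ",np.round(q,2))
E
```

```text
round 0.611 0 10
   [ 0.67  0.67 -0.54  2.16  2.62  0.23  2.48]
   [-0.37  0.89  0.91  2.21  4.2   0.86  0.53]
   [ 0.54  0.64 -0.37  2.16  3.05  0.21  2.01]
   [ 0.46  0.62 -0.26  2.17  3.31  0.22  1.73]
   [-0.53  1.34  1.38  2.21  4.17  1.41  0.26]
   [-0.53  1.35  1.39  2.21  4.17  1.41  0.26]
round 0.611 3.141592653589793 16
   [0.07 1.05 0.12 1.12 0.01 1.58 1.76]
   [ 0.17  1.04 -0.12  1.11  0.17  1.61  1.65]
   [-0.19  1.17  0.73  1.14 -0.43  1.62  2.1 ]
   [-0.16  1.15  0.65  1.13 -0.37  1.6   2.05]
   [ 0.05  1.05  0.16  1.12 -0.02  1.58  1.78]
   [ 0.55  1.24 -1.06  1.07  0.82  1.9   1.24]
round 0.5 0 5
   [-0.52  1.14  1.25  2.14  4.38  1.13  0.22]
   [-0.54  1.28  1.38  2.14  4.34  1.3   0.17]
   [-0.54  1.28  1.38  2.14  4.34  1.3   0.17]
   [-0.54  1.29  1.39  2.14  4.34  1.32  0.16]
   [-0.52  1.14  1.25  2.14  4.38  1.13  0.22]
round 0.5 3.141592653589793 13
   [ 0.62  1.22 -1.16  1.18  0.89  1.81  1.18]
   [ 0.41  1.03 -0.59  1.2   0.49  1.57  1.42]
   [ 0.3   0.99 -0.34  1.21  0.32  1.5   1.54]
   [ 0.64  1.27 -1.25  1.18  0.96  1.86  1.15]
   [-0.07  1.01  0.39  1.
[... 556 characters left out ...]
 1.63 1.87]
   [ 0.36  1.1  -0.32  0.99  0.38  1.7   1.66]
   [0.22 1.09 0.01 1.   0.14 1.64 1.81]
cross 0.5 0 9
   [ 0.86  0.72 -0.63  1.97  1.09  0.19 -2.12]
   [ 1.26  1.13 -1.37  1.95  1.56  0.84 -2.3 ]
   [ 1.28  1.22 -1.47  1.95  1.61  0.95 -2.29]
   [-0.35  1.27  1.35  2.03  4.38  1.33  0.24]
   [ 1.28  1.22 -1.47  1.95  1.61  0.95 -2.29]
   [-0.35  1.3   1.38  2.03  4.37  1.37  0.23]
cross 0.5 3.141592653589793 13
   [ 0.31  1.02 -0.15  1.11  0.24  1.51  1.73]
   [ 0.45  1.05 -0.47  1.1   0.47  1.59  1.59]
   [0.2  1.02 0.08 1.12 0.07 1.48 1.85]
   [ 0.7   1.27 -1.21  1.08  1.01  1.89  1.32]
   [ 0.71  1.28 -1.22  1.08  1.02  1.9   1.31]
   [ 0.27  1.01 -0.08  1.12  0.19  1.5   1.77]
```

Run:
```python
from ik import *
rng=np.random.default_rng(0); c=np.array(D[-1][0]); print(np.round(c,2))
yw=.0423;t=.611;n=np.array([-np.sin(t)*np.cos(yw),-np.sin(t)*np.sin(yw),np.cos(t)])
for k,p in dict(round=[.6084,-.1623,.0892],dash=[.6103,-.2072,.0892],cross=[.6122,-.2522,.0892]).items():
  for d in(.1,-.005):
    sol=[]
    for i in range(12):
        q0=c+rng.normal(0,.4,7)*(i>0); q,e=ik(pose(*(np.array(p)+d*n),yw-np.pi,-t),q0)
        if e<1e-3: sol.append(q)
    sol.sort(key=lambda q:-min(np.min(q-lo),np.min(hi-q)))
    print(k,d,len(sol)); 
    for q in sol[:3]: print("  ",np.round(q,2))
```

```text
[ 1.28  0.63 -1.47  1.93  0.73  1.1  -0.5 ]
round 0.1 11
   [ 1.24  0.72 -1.28  2.22  1.64  0.5   0.43]
   [ 1.24  0.71 -1.27  2.22  1.64  0.48  0.42]
   [ 1.25  0.73 -1.3   2.22  1.63  0.52  0.43]
round -0.005 11
   [ 1.05  0.92 -1.12  2.13  1.93  0.58  0.23]
   [ 1.03  0.9  -1.09  2.13  1.95  0.55  0.2 ]
   [ 1.02  0.89 -1.07  2.13  1.96  0.53  0.18]
dash 0.1 12
   [ 1.29  0.7  -1.2   2.17  1.52  0.4   0.62]
   [ 1.28  0.7  -1.2   2.17  1.52  0.4   0.62]
   [ 1.35  0.81 -1.34  2.17  1.54  0.54  0.64]
dash -0.005 12
   [ 1.11  0.92 -1.09  2.08  1.86  0.5   0.37]
   [ 1.16  0.99 -1.18  2.08  1.84  0.59  0.44]
   [ 1.17  1.   -1.19  2.08  1.84  0.6   0.45]
cross 0.1 12
   [ 1.38  0.78 -1.25  2.11  1.4   0.45  0.84]
   [ 1.4   0.81 -1.29  2.11  1.42  0.48  0.84]
   [ 1.42  0.85 -1.34  2.11  1.44  0.54  0.84]
cross -0.005 12
   [ 1.21  0.98 -1.14  2.02  1.74  0.51  0.6 ]
   [ 1.22  0.99 -1.16  2.02  1.74  0.53  0.61]
   [ 1.23  1.01 -1.19  2.02  1.74  0.56  0.63]
```

```bash
python3 go.py .49 -.167 .25 -3.0993 -.3
```

```text
9.9 shift [0.0037 0.0077 0.0109] turn [-0.0209 -0.0191 -0.2638] F [ 0.2  -0.16 -0.45]
q [ 1.28  0.63 -1.47  1.93  0.73  1.1  -0.5 ]
```

Call:
move_arm([
  [[0, 0, 0, 0, -0.002, -0.002, -0.023], [0, 0, 0, 0, -0.004, -0.004, -0.046], [0, 0, 0, 0, -0.006, -0.006, -0.07], [0, 0, 0, 0, -0.008, -0.007, -0.094], [0, 0, 0, 0, -0.01, -0.009, -0.117]],
])

```text
clock: 10.4
position: [0.4807, -0.1704, 0.2598]
tool_rot: [2.989, 0.159, 2.243]
force: [-0.4, -0.6, 0.2]
grip_width: -0.0001
finger_force: 0.0
```

```bash
python3 go.py .49 -.167 .25 -3.0993 -.3
```

```text
10.4 shift [-0.0016  0.0077  0.0114] turn [-0.0116 -0.0096 -0.1468] F [-0.38 -0.59  0.16]
q [ 1.32  0.58 -1.48  1.99  0.77  0.99  0.2 ]
```

Call:
move_arm([
  [[0, 0, 0, 0, -0.002, -0.002, -0.023], [0, 0, 0, 0, -0.004, -0.004, -0.046], [0, 0, 0, 0, -0.006, -0.006, -0.07], [0, 0, 0, 0, -0.008, -0.007, -0.094], [0, 0, 0, 0, -0.01, -0.009, -0.117]],
])

```text
clock: 10.9
position: [0.4807, -0.1704, 0.2599]
tool_rot: [3.099, 0.294, 2.989]
force: [-0.1, 0.2, 0.5]
grip_width: -0.0001
finger_force: 0.0
```

```bash
python3 go.py .5396 -.1652 .1875 -3.0993 -.611
```

```text
10.9 shift [-0.034   0.0104  0.0864] turn [-0.0069 -0.0497 -0.0291] F [-0.11  0.2   0.48]
q [ 1.39  0.55 -1.49  2.04  0.75  0.86  0.98]
```

Call:
move_arm([
  [[0, -0.005, 0.002, 0.015, -0.001, -0.01, -0.006], [0, -0.01, 0.004, 0.03, -0.003, -0.02, -0.012], [0, -0.018, 0.006, 0.05, -0.004, -0.03, -0.018], [0, -0.026, 0.008, 0.07, -0.005, -0.04, -0.024], [0, -0.034, 0.01, 0.086, -0.007, -0.05, -0.029]],
])

```text
clock: 11.4
position: [0.5361, -0.1671, 0.1908]
tool_rot: [3.139, 0.596, -3.118]
force: [2.3, -1.3, 0.1]
grip_width: 0.0001
finger_force: 0.0
```

```bash
python3 go.py .5396 -.1652 .1875 -3.0993 -.611; python3 go.py .5912 -.163 .1138 -3.0993 -.611
```

```text
11.4 shift [-0.0011  0.0018  0.0048] turn [-0.0013 -0.0024 -0.0025] F [ 2.34 -1.28  0.08]
q [ 1.2   0.55 -1.15  2.23  1.47  0.33  0.51]
11.4 shift [-0.0024  0.0026  0.0947] turn [-0.0013 -0.0024 -0.0025] F [ 2.34 -1.28  0.08]
q [ 1.2   0.55 -1.15  2.23  1.47  0.33  0.51]
```

Call:
move_arm([
  [[0, -0.002, 0.002, 0.02, -0.001, -0.002, -0.002], [0, -0.002, 0.002, 0.045, -0.001, -0.002, -0.002], [0, -0.002, 0.002, 0.07, -0.001, -0.002, -0.002], [0, -0.002, 0.002, 0.094, -0.001, -0.002, -0.002], [0, -0.002, 0.002, 0.094, -0.001, -0.002, -0.002]],
])

```text
clock: 11.9
position: [0.5911, -0.1637, 0.113]
tool_rot: [3.139, 0.606, -3.106]
force: [-1.0, 0.5, 1.5]
grip_width: 0.0001
finger_force: 0.0
```

```bash
python3 go.py .6027 -.1625 .0974 -3.0993 -.611
python3 - <<'E'
from workcell import bot
import cv2
f=bot.grab_frame("top")[120:210,300:400,::-1];g=bot.grab_frame("scene")[220:310,185:285,::-1]
cv2.imwrite("pics/p5.png",cv2.resize(cv2.hconcat([f,g]),None,fx=4,fy=4,interpolation=cv2.INTER_CUBIC))
E
```

```text
11.9 shift [-0.0007  0.0008  0.0194] turn [-0.0003 -0.0008 -0.0009] F [-1.03  0.5   1.47]
q [ 1.06  0.81 -1.09  2.17  1.87  0.49  0.22]
```

View pics/p5.png

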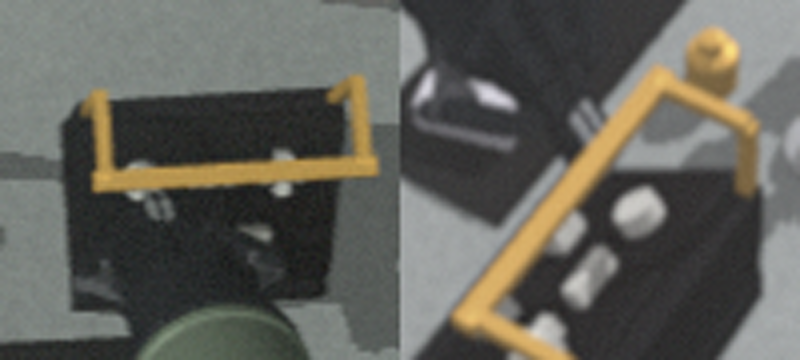

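The fingertips show at top crop (160,205), just below and right of the round key (140,180). I'll check whether that fits the 30 mm stand-off.

Run:
```python
from h import *
X=np.array([.5911,-.1637,.113])
a=proj("top",X);b=proj("scene",X);print("tip top",(a-[300,120]+.5)*4,"scene",(b-[185,220]+.5)*4+[400,0])
for p in([.6084,-.1623,.0892],[.6103,-.2072,.0892]):
  a=proj("top",p);b=proj("scene",p);print((a-[300,120]+.5)*4,(b-[185,220]+.5)*4+[400,0])
```

```text
tip top [152.67346691 204.43890731] scene [604.50387673 166.71923288]
[143.49197227 182.26579725] [635.47574509 208.21930264]
[213.7178308  178.02079818] [586.43127404 272.46871601]
```

Call:
move_arm([
  [[0, 0, 0.001, 0.01, 0, 0, 0], [0, 0, 0.001, 0.019, 0, 0, 0], [0, 0, 0.001, 0.023, 0, 0, 0], [0, 0, 0.001, 0.026, 0, 0, 0], [0, 0, 0.001, 0.026, 0, 0, 0]],
])

```text
clock: 12.5
position: [0.6062, -0.1632, 0.0948]
tool_rot: [-3.138, 0.609, -3.103]
force: [-0.6, 0.1, -0.0]
grip_width: -0.0001
finger_force: 0.0
```

Call:
move_arm([
  [[0, 0, 0, 0.003, 0, 0, 0], [0, 0, 0, 0.003, 0, 0, 0]],
])

```text
clock: 12.7
position: [0.608, -0.1633, 0.0926]
tool_rot: [-3.137, 0.609, -3.103]
force: [-0.7, -0.2, 0.3]
grip_width: -0.0001
finger_force: 0.1
```

Call:
move_arm([
  [[0, 0, 0, 0.003, 0, 0, 0], [0, 0, 0, 0.003, 0, 0, 0], [0, 0, 0, 0.003, 0, 0, 0]],
])

```text
clock: 13.0
position: [0.6097, -0.1632, 0.0902]
tool_rot: [-3.137, 0.609, -3.103]
force: [-0.1, -0.3, 2.4]
grip_width: 0.0001
finger_force: 1.3
```

Call:
move_arm([
  [[0, 0, 0, 0.002, 0, 0, 0], [0, 0, 0, 0.004, 0, 0, 0], [0, 0, 0, 0.005, 0, 0, 0], [0, 0, 0, 0.005, 0, 0, 0]],
])

```text
clock: 13.4
position: [0.6117, -0.1631, 0.0874]
tool_rot: [-3.135, 0.61, -3.101]
force: [-47.7, -3.4, 58.5]
grip_width: 0.0004
finger_force: 37.8
```

Call:
move_arm([
  [[0, 0, 0, -0.015, 0, 0, 0], [0, 0, 0, -0.04, 0, 0, 0], [0, 0, 0, -0.08, 0, 0, 0], [0, 0, 0, -0.12, 0, 0, 0], [0, 0, 0, -0.13, 0, 0, 0]],
])

```text
clock: 13.9
position: [0.5373, -0.1659, 0.1953]
tool_rot: [-3.133, 0.611, -3.101]
force: [0.7, -0.8, -1.1]
grip_width: 0.0002
finger_force: 0.0
```

```bash
python3 go.py .5396 -.1652 .1875 -3.0993 -.611;python3 - <<'E'
from ik import *
rng=np.random.default_rng(0); c=np.array(D[-1][0])
for yaw in (-2.6,-3.1,2.7,2.2,1.7):
  for z in(.25,.155):
    sol=[ik(pose(.615,.1616,z,yaw,0),c+rng.normal(0,.3,7)*(i>0)) for i in range(8)]
    sol=[q for q,e in sol if e<1e-3]; sol.sort(key=lambda q:np.linalg.norm(q-c))
    print(yaw,z,len(sol),np.round(sol[0],2) if sol else 0)
E
```

```text
13.9 shift [0.0026 0.0007 0.0077] turn [-0.0015 -0.     -0.0002] F [ 0.7  -0.84 -1.12]
q [ 1.18  0.52 -1.1   2.24  1.5   0.29  0.48]
-2.6 0.25 8 [ 0.37  0.84 -1.3   1.51  0.82  1.41  1.14]
-2.6 0.155 8 [ 0.34  0.93 -1.21  1.6   0.91  1.27  1.08]
-3.1 0.25 8 [ 0.35  0.81 -1.24  1.51  0.77  1.37  0.67]
-3.1 0.155 8 [ 0.32  0.9  -1.16  1.6   0.86  1.23  0.61]
2.7 0.25 8 [ 0.33  0.78 -1.17  1.51  0.73  1.34  0.22]
2.7 0.155 8 [ 0.3   0.87 -1.1   1.6   0.82  1.2   0.15]
2.2 0.25 8 [ 0.3   0.74 -1.1   1.51  0.68  1.31 -0.25]
2.2 0.155 8 [ 0.27  0.84 -1.03  1.6   0.77  1.16 -0.31]
1.7 0.25 8 [ 0.27  0.71 -1.03  1.51  0.62  1.27 -0.71]
1.7 0.155 8 [ 0.24  0.8  -0.96  1.61  0.71  1.12 -0.78]
```

```bash
python3 go.py .55 0 .29 -3.1 0
```

```text
13.9 shift [-0.0702  0.1647 -0.0678] turn [-0.0013  0.0972 -0.0006] F [ 0.7  -0.84 -1.12]
q [ 1.18  0.52 -1.1   2.24  1.5   0.29  0.48]
```

Call:
move_arm([
  [[0, -0.025, 0.02, -0.04, 0, 0.02, 0], [0, -0.05, 0.05, -0.06, 0, 0.04, 0], [0, -0.07, 0.09, -0.068, -0.001, 0.06, 0], [0, -0.07, 0.13, -0.068, -0.001, 0.08, 0], [0, -0.07, 0.165, -0.068, -0.001, 0.097, 0]],
])

```text
clock: 14.4
position: [0.5508, -0.0692, 0.2668]
tool_rot: [-3.127, 0.17, -3.114]
force: [0.9, -1.9, -0.6]
grip_width: -0.0
finger_force: 0.0
```

```bash
python3 go.py .615 .1616 .24 -3.1 0
```

```text
14.4 shift [-0.065   0.2295  0.0351] turn [-0.0025  0.027  -0.0024] F [ 0.89 -1.85 -0.65]
q [ 0.9   0.54 -1.23  1.85  0.66  1.02  1.03]
```

Call:
move_arm([
  [[0, -0.012, 0.045, 0, -0.002, 0.02, -0.002], [0, -0.025, 0.09, 0.01, -0.002, 0.027, -0.002], [0, -0.038, 0.135, 0.02, -0.002, 0.027, -0.002], [0, -0.05, 0.18, 0.025, -0.002, 0.027, -0.002], [0, -0.063, 0.225, 0.03, -0.002, 0.027, -0.002]],
])

```text
clock: 14.9
position: [0.6121, 0.1559, 0.2429]
tool_rot: [-3.137, 0.005, -3.101]
force: [0.4, -0.6, 0.1]
grip_width: -0.0002
finger_force: 0.0
```

```bash
python3 go.py .615 .1616 .2 -3.1 0
```

```text
14.9 shift [-0.0029  0.0057  0.0429] turn [-0.0007  0.0007 -0.0002] F [ 0.37 -0.62  0.08]
q [ 0.31  0.74 -1.09  1.54  0.68  1.28  0.74]
```

Call:
move_arm([
  [[0, -0.002, 0.003, 0.015, 0, 0, 0], [0, -0.002, 0.003, 0.03, 0, 0, 0], [0, -0.002, 0.003, 0.043, 0, 0, 0], [0, -0.002, 0.003, 0.043, 0, 0, 0], [0, -0.002, 0.003, 0.043, 0, 0, 0]],
])

```text
clock: 15.4
position: [0.6142, 0.1556, 0.2008]
tool_rot: [-3.138, 0.005, -3.103]
force: [0.5, 0.1, 0.1]
grip_width: -0.0
finger_force: 0.0
```

```bash
python3 go.py .615 .1616 .16 -3.1 0
python3 - <<'E'
from workcell import bot
import cv2
f=bot.grab_frame("top")[110:210,170:270,::-1];g=bot.grab_frame("scene")[120:220,270:370,::-1]
cv2.imwrite("pics/p6.png",cv2.resize(cv2.hconcat([f,g]),None,fx=4,fy=4,interpolation=cv2.INTER_CUBIC))
E
```

```text
15.4 shift [-0.0008  0.0062  0.0408] turn [-0.0006  0.0008 -0.0004] F [0.46 0.07 0.12]
q [ 0.3   0.78 -1.06  1.57  0.72  1.22  0.7 ]
```

View pics/p6.png

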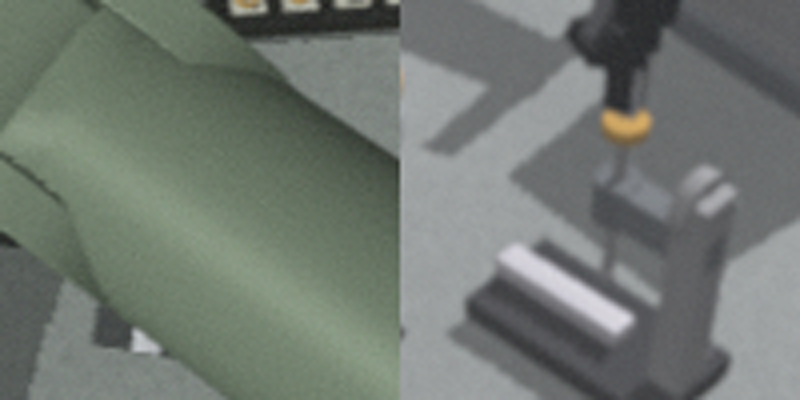

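The fingertips are right over the cap (scene crop (626,110)). I'll correct by 6 mm sideways and press.

Call:
move_arm([
  [[0, -0.001, 0.006, 0, 0, 0, 0], [0, -0.001, 0.006, 0.005, 0, 0, 0], [0, -0.001, 0.006, 0.015, 0, 0, 0], [0, -0.001, 0.006, 0.024, 0, 0, 0], [0, -0.001, 0.006, 0.032, 0, 0, 0]],
])

```text
clock: 16.0
position: [0.615, 0.163, 0.1678]
tool_rot: [-3.138, 0.005, -3.101]
force: [0.3, 1.7, 4.2]
grip_width: 0.0003
finger_force: 2.0
```

Call:
move_arm([
  [[0, 0, 0, 0.003, 0, 0, 0], [0, 0, 0, 0.005, 0, 0, 0], [0, 0, 0, 0.006, 0, 0, 0], [0, 0, 0, 0.006, 0, 0, 0]],
])

```text
clock: 16.4
position: [0.6149, 0.1629, 0.1628]
tool_rot: [-3.138, 0.005, -3.101]
force: [-2.0, 1.6, 4.1]
grip_width: -0.0005
finger_force: 2.2
```

Call:
move_arm([
  [[0, 0, 0, 0.002, 0, 0, 0], [0, 0, 0, 0.003, 0, 0, 0], [0, 0, 0, 0.003, 0, 0, 0]],
])

```text
clock: 16.7
position: [0.615, 0.1629, 0.1597]
tool_rot: [-3.138, 0.005, -3.101]
force: [-2.3, 1.6, 4.5]
grip_width: 0.0
finger_force: 2.4
```

Call:
move_arm([
  [[0, 0, 0, 0.001, 0, 0, 0], [0, 0, 0, 0.001, 0, 0, 0], [0, 0, 0, 0.001, 0, 0, 0]],
])

```text
clock: 17.0
position: [0.615, 0.1629, 0.1591]
tool_rot: [-3.138, 0.006, -3.101]
force: [-3.5, -0.7, 9.2]
grip_width: -0.0004
finger_force: 4.6
```

Call:
move_arm([
  [[0, 0, 0, 0.0005, 0, 0, 0], [0, 0, 0, 0.0005, 0, 0, 0], [0, 0, 0, 0.0005, 0, 0, 0], [0, 0, 0, 0.0005, 0, 0, 0], [0, 0, 0, 0.0005, 0, 0, 0]],
])

```text
clock: 17.5
position: [0.615, 0.1629, 0.159]
tool_rot: [-3.138, 0.006, -3.101]
force: [-5.5, -0.9, 15.2]
grip_width: 0.0001
finger_force: 7.7
```

Call:
move_arm([
  [[0, 0, 0, -0.01, 0, 0, 0], [0, 0, 0, -0.025, 0, 0, 0], [0, 0, 0, -0.04, 0, 0, 0], [0, 0, 0, -0.07, 0, 0, 0], [0, 0, 0, -0.11, 0, 0, 0]],
])

```text
clock: 18.0
position: [0.614, 0.1626, 0.2691]
tool_rot: [-3.137, 0.004, -3.101]
force: [0.5, -0.4, 0.6]
grip_width: -0.0002
finger_force: 0.0
```

```bash
python3 go.py .5434 -.2551 .28 -3.0993 -.3
```

```text
18.0 shift [ 0.0874 -0.4145 -0.0094] turn [-0.0007 -0.0471 -0.0002] F [ 0.48 -0.44  0.65]
q [ 0.3   0.72 -1.1   1.49  0.66  1.33  0.75]
```

Call:
move_arm([
  [[0, 0.025, -0.04, -0.005, 0, 0, 0], [0, 0.05, -0.08, -0.01, 0, 0, 0], [0, 0.07, -0.125, -0.01, 0, 0, 0], [0, 0.09, -0.17, -0.01, 0, -0.01, 0], [0, 0.1, -0.215, -0.01, 0, -0.02, 0]],
])

```text
clock: 18.5
position: [0.5255, -0.045, 0.2792]
tool_rot: [-3.138, 0.12, -3.101]
force: [2.2, -0.7, 0.6]
grip_width: 0.0004
finger_force: 0.0
```

Call:
move_arm([
  [[0, 0, -0.045, 0, 0, -0.005, 0], [0, 0, -0.09, 0, 0, -0.01, 0], [0, 0, -0.13, 0, 0, -0.015, 0], [0, 0, -0.17, 0, 0, -0.02, 0], [0, 0, -0.2, 0, 0, -0.025, 0]],
])

```text
clock: 19.0
position: [0.534, -0.2464, 0.2798]
tool_rot: [-3.137, 0.276, -3.102]
force: [0.9, 0.3, -0.2]
grip_width: -0.0005
finger_force: 0.0
```

```bash
python3 go.py .5434 -.2551 .1875 -3.0993 -.611
```

```text
19.0 shift [ 0.0165 -0.0087  0.0913] turn [-0.0009 -0.0533 -0.0003] F [ 0.86  0.27 -0.16]
q [ 1.3   0.59 -1.3   1.82  0.66  0.94  1.4 ]
```

Call:
move_arm([
  [[0, 0.016, -0.005, 0.02, 0, -0.015, 0], [0, 0.016, -0.006, 0.04, 0, -0.03, 0], [0, 0.016, -0.006, 0.065, -0.001, -0.043, 0], [0, 0.016, -0.006, 0.09, -0.001, -0.053, 0], [0, 0.016, -0.006, 0.09, -0.001, -0.053, 0]],
])

```text
clock: 19.5
position: [0.5413, -0.2506, 0.1853]
tool_rot: [3.138, 0.604, -3.103]
force: [-0.8, -0.2, 0.4]
grip_width: 0.0
finger_force: 0.0
```

```bash
python3 go.py .6065 -.2524 .0974 -3.0993 -.611
```

```text
19.5 shift [-0.0036 -0.0048  0.1093] turn [ 0.0002 -0.0011 -0.0005] F [-0.77 -0.18  0.4 ]
q [ 1.26  0.58 -1.01  2.13  1.07  0.22  1.09]
```

Call:
move_arm([
  [[0, -0.003, -0.003, 0.03, 0, -0.001, 0], [0, -0.003, -0.003, 0.06, 0, -0.001, 0], [0, -0.003, -0.003, 0.09, 0, -0.001, 0], [0, -0.003, -0.003, 0.108, 0, -0.001, 0], [0, -0.003, -0.003, 0.108, 0, -0.001, 0]],
])

```text
clock: 20.0
position: [0.6106, -0.2489, 0.1005]
tool_rot: [3.138, 0.615, -3.102]
force: [-1.1, -1.0, -0.1]
grip_width: -0.0
finger_force: 0.0
```

```bash
python3 go.py .6122 -.2522 .0892 -3.0993 -.611
```

```text
20.0 shift [ 0.0053 -0.0034  0.0101] turn [ 0.0003  0.0007 -0.0004] F [-1.08 -0.96 -0.12]
q [ 1.06  0.78 -0.87  2.04  1.78  0.25  0.43]
```

Call:
move_arm([
  [[0, 0, 0, 0, 0, 0, 0], [0, 0, 0, 0, 0, 0, 0]],
])

```text
clock: 20.2
position: [0.6086, -0.2499, 0.1032]
tool_rot: [3.14, 0.616, -3.101]
force: [-0.4, 0.2, 1.5]
grip_width: -0.0002
finger_force: 0.0
```

```bash
python3 go.py .6122 -.2522 .0892 -3.0993 -.611
```

```text
20.2 shift [ 0.0052 -0.0024  0.0134] turn [ 0.0001  0.0008 -0.0002] F [-0.42  0.22  1.47]
q [ 1.06  0.78 -0.86  2.05  1.77  0.25  0.43]
```

Call:
move_arm([
  [[0, 0.005, -0.002, 0.003, 0, 0, 0], [0, 0.005, -0.002, 0.006, 0, 0, 0], [0, 0.005, -0.002, 0.009, 0, 0, 0], [0, 0.005, -0.002, 0.011, 0, 0, 0], [0, 0.005, -0.002, 0.013, 0, 0, 0]],
])

```text
clock: 20.7
position: [0.6118, -0.2512, 0.0881]
tool_rot: [3.139, 0.615, -3.101]
force: [-0.9, -1.2, 3.1]
grip_width: -0.0002
finger_force: 1.5
```

Call:
move_arm([
  [[0, 0, 0, 0.001, 0, 0, 0], [0, 0, 0, 0.002, 0, 0, 0], [0, 0, 0, 0.002, 0, 0, 0]],
])

```text
clock: 21.0
position: [0.6126, -0.251, 0.0867]
tool_rot: [3.139, 0.615, -3.1]
force: [-14.8, -1.2, 20.3]
grip_width: 0.0001
finger_force: 12.4
```

Call:
move_arm([
  [[0, 0, 0, 0, 0, 0, 0], [0, 0, 0, -0.015, 0, 0, 0], [0, 0, 0, -0.04, 0, 0, 0], [0, 0, 0.022, -0.04, 0, 0, 0], [0, 0, 0.044, -0.04, 0, 0, 0]],
])

```text
clock: 21.5
position: [0.5875, -0.2081, 0.1196]
tool_rot: [3.14, 0.615, -3.101]
force: [-0.6, 1.0, -0.2]
grip_width: -0.0
finger_force: 0.0
```

```bash
python3 go.py .6103 -.2072 .0892 -3.0993 -.611
```

```text
21.5 shift [-0.001  -0.0001  0.038 ] turn [ 0.0002  0.0007 -0.0002] F [-0.61  1.03 -0.17]
q [ 1.09  0.75 -0.98  2.13  1.83  0.34  0.31]
```

Call:
move_arm([
  [[0, -0.001, 0, 0.012, 0, 0, 0], [0, -0.001, 0, 0.024, 0, 0, 0], [0, -0.001, 0, 0.034, 0, 0, 0], [0, -0.001, 0, 0.037, 0, 0, 0], [0, -0.001, 0, 0.037, 0, 0, 0]],
])

```text
clock: 22.0
position: [0.6097, -0.2066, 0.0888]
tool_rot: [3.137, 0.614, -3.101]
force: [-2.6, 0.6, 2.0]
grip_width: 0.0001
finger_force: 1.3
```

Call:
move_arm([
  [[0, 0, 0, 0.001, 0, 0, 0], [0, 0, 0, 0.0025, 0, 0, 0], [0, 0, 0, 0.0025, 0, 0, 0]],
])

```text
clock: 22.3
position: [0.6111, -0.2068, 0.0873]
tool_rot: [3.138, 0.614, -3.101]
force: [-4.8, 2.0, 2.4]
grip_width: -0.0002
finger_force: 2.3
```

Call:
move_arm([
  [[0, 0, 0, 0.001, 0, 0, 0], [0, 0, 0, 0.0015, 0, 0, 0], [0, 0, 0, 0.0015, 0, 0, 0]],
])

```text
clock: 22.6
position: [0.6115, -0.2067, 0.0867]
tool_rot: [3.139, 0.614, -3.1]
force: [-27.2, 0.2, 29.4]
grip_width: 0.0001
finger_force: 19.7
```

Fully in. I'll back out along the normal and hand in.

Call:
move_arm([
  [[0, 0, 0, 0, 0, 0, 0], [0, 0, 0, -0.015, 0, 0, 0], [0, 0, 0, -0.05, 0, 0, 0], [0, 0, 0, -0.09, 0, 0, 0], [0, 0, 0, -0.12, 0, 0, 0]],
])

```text
clock: 23.1
position: [0.5461, -0.2104, 0.1809]
tool_rot: [3.141, 0.615, -3.099]
force: [-0.7, -1.0, -0.1]
grip_width: 0.0001
finger_force: 0.0
```

Call:
move_arm([
  [[0, 0, 0, 0, 0, 0, 0], [0, 0, 0, 0, 0, 0, 0], [0, 0, 0, 0, 0, 0, 0]],
])

```text
clock: 23.4
position: [0.5467, -0.2102, 0.178]
tool_rot: [3.137, 0.613, -3.101]
force: [-0.1, 1.0, -1.1]
grip_width: 0.0002
finger_force: 0.0
```

```bash
python3 -c "
from workcell import bot
print(bot.observe()['force']); print(bot.job_done())"
```

```text
[-0.13740823  0.99344224 -1.09563166]
the job is handed in; nothing more can be done
None
```

I carried out every step in order and handed the job in at about 23 s, but no verdict came back. The one possible trouble is joint 7, which read -2.5205 against its stated -2.52 limit on the first approach to the reader.

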